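# Set out the castors on an upturned drawer-unit base

### The arm

A 6-joint arm with a two-finger parallel gripper is mounted at the origin on the work surface. World frame = base frame: x ahead of the robot, y to its left, z up, the work surface at z = 0. Lengths are in mm, angles in rad, forces in N, time in s.
With the tool pointing down it reaches from about 400 to 825 mm from the base axis. Payload 7 kg.
Tool frame: the origin (TCP) lies midway between the tips of the shut fingers; the grasp point (between the pads) lies 19 mm behind it; z points along the fingers, y is the line along which they close (so a half turn about z gives the same grasp; the last joint's range is limited). The gripper opens to 85 mm and grips with 20 to 120 N. Pads are 22 mm wide; open, the fingers measure 114 mm over their backs; the gripper's body (76 mm by 85 mm) begins 54 mm behind the grasp point. The pads swing forward as they close: fully open they stand 13 mm farther back than shut.
Start: joints at [1.605, 0.359, 0.012, 0, -1.224, -0.288], TCP at [169.492, 653.351, 231.302] pointing down, gripper open.
Joint ranges: [-3.07, 3.07], [-1.43, 2.12], [-1.02, 1.25], [-3.03, 1.67], [-3.05, -0], [-3.03, 3.03]. Speed limits (rad/s): [2.39, 2.39, 3.01, 3.14, 3.14, 3.14].

### API

Orientations are given as a 3x3 rotation matrix whose columns are the frame's x, y, z axes.
In Python, from workcell import movep, move_linear, move_j, set_gripper, dwell, ik, camera, Unreachable, hand_in, recognise, current_time_s, current_q, current_qd, current_joint_efforts, current_eef_pos, current_tool_rot, current_ft_force, current_ft_torque, current_finger_gap, current_grasp_force gives the robot as it stands. Calls block until the motion is done:
- movep(position, orientation): joint-space move of the TCP to a pose.
- move_linear(position, max_speed=150, rot=None): straight line of the TCP; rot=None keeps the orientation; max_speed is the mean speed in mm/s.
- move_j(angles): joint-space move.
- set_gripper(opening, grasp_force=None): finger opening in mm; grasp_force is the grip in N (None keeps the last); returns when the fingers have stopped.
- dwell(seconds).
- ik(position, orientation): joint angles nearest the present ones, or None.
- camera(name): name is "side" or "top" or "wrist"; returns a dict with "pixels" (480x640x3 uint8, red, green, blue), "vfov" (degrees; the focal length in pixels is half the picture's height over the tangent of half this angle, whatever the lens; pixels are square), "cx", "cy" (the principal point, pixels), "position" and "rotation" of the camera in the world. Camera axes: x right, y up, looking along -z (the intrinsics and any distortion apply to the point x, -y, -z); pixel columns grow to the right and rows downward; lengths in mm; the calibration is good to about 2 mm. The wrist camera is an equidistant fisheye: a pixel r from the principal point sees the ray r / f radians off the axis. A picture is of the moment at which its call begins. There is no depth.
A pose or a line that the arm cannot do raises Unreachable and nothing moves.
- hand_in(): hands the job in; it is judged then, once.
Trained networks look in a picture, given as the dict that the camera call returned (one of the last four; its "shot" number tells which), for a name from the list of things; names that differ only in an ending like _2 or _b are one class to them, and where a whole thing is asked for, a point or a joint stands for the part that bears it (a point fixed in the world has none). Each returns a list of dicts, best first, with "conf" (0 to 1); they miss things now and then, are a little off and sometimes report something else, mostly with a low value. They report only what shows in the picture. A call takes as long as a camera call.
- recognise(picture, query): "rect" ([left, top, right, bottom] in pixels, round what is visible of it).
Readings, each from a call of its own:
- current_time_s(): time.
- current_q(): joint angles.
- current_qd(): joint speeds.
- current_joint_efforts(): joint torques, N m.
- current_eef_pos(): TCP position.
- current_tool_rot(): TCP orientation.
- current_ft_force(): force on the tool from outside, world axes, zero at the start.
- current_ft_torque(): the same for the moment, N m.
- current_finger_gap(): finger opening in mm.
- current_grasp_force(): force on a finger pad.
Only numpy, scipy, OpenCV 4.12 (cv2) and the standard library are available. Lean on these libraries where they do the work, as an engineer would, in place of code of your own. Each camera call takes 0.05 s, during which the arm holds its last target. There are 200 camera calls.

### The job

Get the upturned drawer-unit base ready for screwing: set the four small castors wheel up on its four corner blocks, one to a block, with each plate flat, centred and square on its block. The two with brake pedals go on the two blocks by the raised front rail, the two without on the rear blocks. Leave the large castor and the bowl of cam fittings where they are.

Things in the scene. Friction and masses are not known exactly. Their poses are not given: they have to be found in the camera images.
- braked_castor_1: Small castor, wheel up. Origin: underside centre of its 42 x 42 x 3 mm steel plate (sides along x, y); z up. Grey wheel 40 mm across, axle along y at x 8, z 34 mm; top z 54. Flat steel fork cheeks beside it, 26 mm over both (y = +-13), z 11 to 40, x -3 to 15: grip across them (along y) from above. Brake: black pedal 30 mm wide behind the wheel, out to x +46, z 20 to 30. 0.1 kg. Two alike.
- braked_castor_2: Small castor, wheel up. Origin: underside centre of its 42 x 42 x 3 mm steel plate (sides along x, y); z up. Grey wheel 40 mm across, axle along y at x 8, z 34 mm; top z 54. Flat steel fork cheeks beside it, 26 mm over both (y = +-13), z 11 to 40, x -3 to 15: grip across them (along y) from above. Brake: black pedal 30 mm wide behind the wheel, out to x +46, z 20 to 30. 0.1 kg. Two alike.
- plain_castor_1: Small castor, wheel up. Origin: underside centre of its 42 x 42 x 3 mm steel plate (sides along x, y); z up. Grey wheel 40 mm across, axle along y at x 8, z 34 mm; top z 54. Flat steel fork cheeks beside it, 26 mm over both (y = +-13), z 11 to 40, x -3 to 15: grip across them (along y) from above. No pedal; on the +x side it ends with the wheel at x 28. 0.09 kg. Two alike.
- plain_castor_2: Small castor, wheel up. Origin: underside centre of its 42 x 42 x 3 mm steel plate (sides along x, y); z up. Grey wheel 40 mm across, axle along y at x 8, z 34 mm; top z 54. Flat steel fork cheeks beside it, 26 mm over both (y = +-13), z 11 to 40, x -3 to 15: grip across them (along y) from above. No pedal; on the +x side it ends with the wheel at x 28. 0.09 kg. Two alike.
- front_block_1: Fixed plywood castor block 60 x 60 x 12 mm on a white panel, the upturned base (320 x 260, 16 mm thick, on the desk). One of the two beside the grey front rail (16 mm thick, 26 mm above the panel along a whole 260 mm edge; inner face 52 mm from the block's centre). Origin: underside centre, top at z 12 mm. x points front to rear, y along the rail. Front blocks 156 mm apart.
- front_block_2: Fixed plywood castor block 60 x 60 x 12 mm on a white panel, the upturned base (320 x 260, 16 mm thick, on the desk). One of the two beside the grey front rail (16 mm thick, 26 mm above the panel along a whole 260 mm edge; inner face 52 mm from the block's centre). Origin: underside centre, top at z 12 mm. x points front to rear, y along the rail. Front blocks 156 mm apart.
- rear_block_1: Fixed plywood castor block 60 x 60 x 12 mm on the same white panel, one of the two at its rear, away from the rail, centre 68 mm from the rear edge (raw chipboard). Origin: underside centre, top at z 12 mm. x points front to rear, y along the front rail. Rear blocks 156 mm apart, 184 mm behind the front ones.
- rear_block_2: Fixed plywood castor block 60 x 60 x 12 mm on the same white panel, one of the two at its rear, away from the rail, centre 68 mm from the rear edge (raw chipboard). Origin: underside centre, top at z 12 mm. x points front to rear, y along the front rail. Rear blocks 156 mm apart, 184 mm behind the front ones.
- large_castor: Bigger castor from another job, same make at 1.5 times the size: plate 63 x 63 mm, wheel 60 mm across, 81 mm high, black brake pedal reaching 69 mm from its axis on +x. Stands wheel up among the small castors. Origin: underside centre of the plate. Stays where it is.
- cam_bowl: White ceramic bowl of silver cam fittings, 110 mm across the rim, 45 mm high, among the castors. Origin: centre of its underside. Stays where it is.

How it is judged:
By the outcome, as a careful person would: the job done as asked, in the order asked, and still so for the second after the job is handed in, with the robot touching nothing.
It also fails if it takes over 109 s, if anything falls off the work surface, if the arm or the gripper's body presses on something with over 40 N, if the wrist force passes 120 N, or if a joint passes its speed limit or range.

## Working session

There is one attempt and no reset: what is moved stays moved. The work goes in short steps, each a Python script; the robot and the scene stay as the last script left them, time stands still between calls to the robot, and variables do not carry over. Pictures are saved under pics/ and viewed, at most 14 in all, crops included, and the job is handed in when it is done.

```bash
ls; mkdir -p pics; python3 - <<'E'
from workcell import *
import cv2,numpy as np
for n in ["top","side","wrist"]:
    c=camera(n); cv2.imwrite(f"pics/{n}0.png",c["pixels"][:,:,::-1])
    print(n,{k:(np.round(v,3).tolist() if not np.isscalar(v) else v) for k,v in c.items() if k!="pixels"})
    for q in ["braked_castor_1","plain_castor_1","front_block_1","rear_block_1","large_castor","cam_bowl"]:
        print(q,[(np.round(d["rect"]).astype(int).tolist(),round(d["conf"],2)) for d in recognise(c,q)])
print(current_time_s())
E
```

```text
pics
top {'vfov': 46.444638095655286, 'cx': 316.6566651005034, 'cy': 241.16766605844387, 'position': [372.716, -6.829, 1086.306], 'rotation': [[0.024, 0.99, -0.141], [-0.999, 0.027, 0.021], [0.025, 0.14, 0.99]], 'shot': 1}
braked_castor_1 [([189, 184, 216, 222], 0.77), ([104, 199, 140, 220], 0.6), ([352, 222, 395, 262], 0.41)]
plain_castor_1 [([181, 266, 206, 291], 0.97), ([246, 269, 271, 298], 0.6), ([397, 291, 440, 329], 0.36)]
front_block_1 [([351, 220, 396, 262], 0.92), ([398, 290, 438, 329], 0.57), ([186, 184, 218, 223], 0.34), ([430, 173, 472, 213], 0.32)]
rear_block_1 [([428, 172, 470, 211], 0.64), ([477, 240, 519, 277], 0.6)]
large_castor [([226, 191, 280, 225], 0.87)]
cam_bowl [([90, 235, 149, 294], 0.91)]
side {'vfov': 42.67335243581403, 'cx': 322.2358028353378, 'cy': 232.142912832188, 'position': [401.61, 874.374, 971.416], 'rotation': [[-0.994, 0.073, -0.083], [-0.11, -0.711, 0.694], [-0.008, 0.699, 0.715]], 'shot': 2}
braked_castor_1 [([243, 382, 275, 412], 0.73), ([249, 308, 287, 340], 0.7)]
plain_castor_1 [([337, 269, 365, 300], 0.9), ([331, 318, 352, 346], 0.85)]
front_block_1 [([363, 174, 400, 197], 0.9), ([302, 191, 341, 222], 0.58)]
rear_block_1 [([328, 132, 359, 154], 0.97), ([272, 147, 298, 173], 0.61)]
large_castor [([258, 256, 297, 299], 0.72)]
cam_bowl [([294, 359, 358, 418], 0.96)]
wrist {'vfov': 65.70646984690485, 'cx': 322.8265079715878, 'cy': 235.5729191539485, 'position': [250.177, 632.052, 373.956], 'rotation': [[-0.25, 0.916, 0.314], [-0.968, -0.237, -0.082], [-0.0, -0.324, 0.946]], 'shot': 3}
braked_castor_1 []
plain_castor_1 []
front_block_1 []
rear_block_1 []
large_castor []
cam_bowl []
1.05
```

View pics/top0.png

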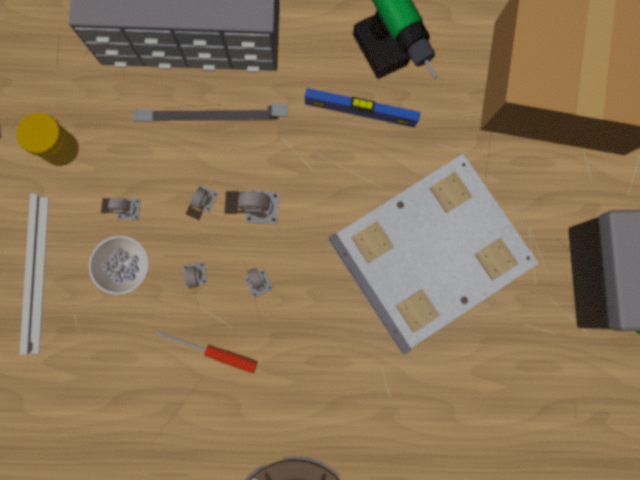

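View pics/side0.png

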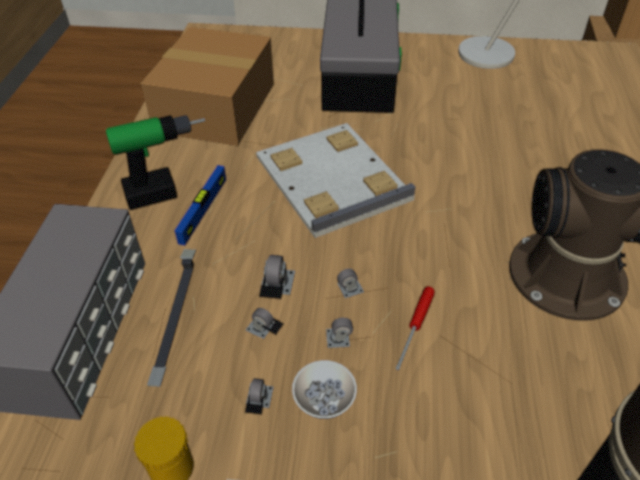

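The top view shows the braked castors at (122,208) and (202,201), and the plain ones at (195,275) and (258,281). The rail is on the panel's lower-left edge, so the front blocks are at (373,242) and (418,310) and the rear ones at (451,192) and (497,258). The side view agrees. Next I triangulate coarsely and take wrist close-ups.

```bash
cat > h.py <<'E'
from workcell import *
import numpy as np, cv2
from scipy.optimize import least_squares
def proj(c,P):
    v=(np.atleast_2d(P)-c["position"])@np.array(c["rotation"]); x,y,z=v[:,0],-v[:,1],-v[:,2]
    f=240/np.tan(np.radians(c["vfov"]/2))
    if c.get("name")=="wrist":
        r=np.hypot(x,y); th=np.arctan2(r,z); s=th/np.maximum(r,1e-9)
    else: s=1/z
    return np.c_[c["cx"]+f*s*x, c["cy"]+f*s*y]
def ray(c,uv):
    f=240/np.tan(np.radians(c["vfov"]/2)); a=(np.array(uv,float)-[c["cx"],c["cy"]])/f
    if c.get("name")=="wrist":
        th=np.hypot(*a); d=np.array([*(a/max(th,1e-9)*np.sin(th)),np.cos(th)])
    else: d=np.array([*a,1.])
    d=np.array(c["rotation"])@(d*[1,-1,-1]); return d/np.linalg.norm(d)
def onz(c,uv,z):
    d=ray(c,uv); p=np.array(c["position"]); return p+d*(z-p[2])/d[2]
def tri(obs):  # [(cam,uv)...]
    A=np.zeros((3,3));b=np.zeros(3); L=[]
    for c,uv in obs:
        d=ray(c,uv);M=np.eye(3)-np.outer(d,d);A+=M;b+=M@np.array(c["position"]);L.append((M,c["position"]))
    p=np.linalg.solve(A,b); return p,[round(float(np.linalg.norm(M@(p-q))),1) for M,q in L]
def cam(n):
    c=camera(n); c["name"]=n; return c
def save(c,fn):
    import pickle; pickle.dump({k:c[k] for k in c},open(fn,"wb"))
def R(yaw):  # tool down, tool y axis at angle yaw in the world
    y=np.array([np.cos(yaw),np.sin(yaw),0]); z=np.array([0,0,-1.]); return np.c_[np.cross(y,z),y,z]
E
python3 - <<'E'
from h import *
t=cam("top");s=cam("side"); save(t,"top.pkl");save(s,"side.pkl")
m=lambda r:((r[0]+r[2])/2,(r[1]+r[3])/2)
for n,a,b in [("b1",[189,184,216,222],[249,308,287,340]),("b2",[104,199,140,220],[243,382,275,412]),("p1",[181,266,206,291],[331,318,352,346]),("p2",[246,269,271,298],[337,269,365,300]),
 ("f1",[352,222,395,262],[302,191,341,222]),("f2",[398,291,439,329],[363,174,400,197]),("r1",[429,172,471,212],[272,147,298,173]),("r2",[477,240,519,277],[328,132,359,154]),("large",[226,191,280,225],[258,256,297,299]),("bowl",[90,235,149,294],[294,359,358,418])]:
    p,e=tri([(t,m(a)),(s,m(b))]); print(n,p.round(),e)
T=current_tool_rot();print(np.round(T,3), current_eef_pos())
w=cam("wrist");print("cam in tool",(np.array(T).T@(np.array(w["position"])-current_eef_pos())).round(1))
print((np.array(T).T@np.array(w["rotation"])).round(3))
E
```

```text
b1 [592. 195.   9.] [2.7, 2.7]
b2 [578. 350.  10.] [0.5, 0.5]
p1 [447. 203.  15.] [0.6, 0.6]
p2 [440.  80.   7.] [0.7, 0.7]
f1 [ 526. -141.   10.] [1.6, 1.6]
f2 [ 395. -229.    8.] [3.3, 3.3]
r1 [ 631. -290.   16.] [0.6, 0.6]
r2 [ 498. -385.    6.] [3.5, 3.5]
large [585.  95.  28.] [1.1, 1.1]
bowl [465. 337.  38.] [2.4, 2.4]
[[ 0.968 -0.251  0.   ]
 [-0.251 -0.968  0.   ]
 [ 0.    -0.    -1.   ]] [169.49163393 653.36284555 231.32704222]
cam in tool [  83.4    0.3 -142.6]
[[ 0.001  0.946  0.324]
 [ 1.    -0.001  0.   ]
 [ 0.     0.324 -0.946]]
```

```bash
cat > look.py <<'E'
from h import *
V=[((480,190,150),-np.pi/2),((480,250,150),-np.pi/2),((430,-190,150),-np.pi/2),((480,-290,150),-np.pi/2)]
for i,(p,y) in enumerate(V):
    print(p,ik(p,R(y)) is not None)
    try: movep(p,R(y))
    except Unreachable as e: print(e); continue
    dwell(.2); c=cam("wrist"); save(c,f"w{i}.pkl"); cv2.imwrite(f"pics/w{i}.png",c["pixels"][:,:,::-1])
    for q in ["braked_castor_1","plain_castor_1"] if i<2 else ["front_block_1","rear_block_1"]:
        print(q,[(np.round(d["rect"]).astype(int).tolist(),round(d["conf"],2)) for d in recognise(c,q)])
    print(np.round(current_q(),2),current_time_s())
E
python3 look.py
```

```text
(480, 190, 150) True
braked_castor_1 [([82, 78, 166, 131], 0.9), ([276, 26, 352, 121], 0.88)]
plain_castor_1 [([418, 234, 477, 293], 0.85), ([276, 220, 335, 298], 0.55)]
[ 0.76  0.17 -0.45  0.   -0.95  0.81] 3.575
(480, 250, 150) True
braked_castor_1 [([144, 70, 236, 124], 0.85), ([357, 26, 426, 123], 0.82)]
plain_castor_1 [([347, 219, 403, 297], 0.82), ([477, 233, 539, 291], 0.59)]
[ 0.84  0.21 -0.4  -0.   -0.97  0.73] 4.275
(430, -190, 150) True
front_block_1 [([312, 220, 417, 314], 0.91), ([190, 46, 304, 157], 0.56)]
rear_block_1 [([506, 99, 587, 195], 0.98), ([429, 0, 490, 25], 0.65)]
[ 0.01  0.09 -0.54  0.   -0.94  1.57] 6.25
(480, -290, 150) True
front_block_1 [([85, 121, 181, 223], 0.84), ([202, 275, 293, 360], 0.66), ([264, 0, 381, 81], 0.16)]
rear_block_1 [([382, 146, 485, 255], 0.65), ([265, 0, 379, 81], 0.59)]
[-0.19  0.24 -0.36 -0.   -0.98  1.77] 7.125
```

```bash
python3 - <<'E'
import cv2,numpy as np
for k,(a,b) in enumerate([(0,1)]):
    A=cv2.imread("pics/w0.png");B=cv2.imread("pics/w1.png")
    def cr(I,x,y,w,h):return cv2.resize(I[y:y+h,x:x+w],None,fx=4,fy=4,interpolation=cv2.INTER_CUBIC)
    # 100x75 px tiles x4
    # in w0: braked left(82,78..166,131), braked mid, plain x2
    T=[cr(A,76,66,100,75),cr(A,266,40,100,75),cr(A,255,220,100,75),cr(A,400,225,100,75)]
    cv2.imwrite("pics/t0.png",np.vstack([np.hstack(T[:2]),np.hstack(T[2:])]))
    cv2.imwrite("pics/t2.png",np.hstack([cv2.imread("pics/w2.png")[:,::1],cv2.imread("pics/w3.png")])[:, :])
E
python3 - <<'E'
import cv2,numpy as np
a=cv2.imread("pics/w2.png");b=cv2.imread("pics/w3.png")
cv2.imwrite("pics/t2.png",cv2.resize(np.vstack([a[:375],]),None,fx=1.25,fy=1.25))
cv2.imwrite("pics/t3.png",cv2.resize(b,None,fx=1.25,fy=1.25))
E
```

```text
(no output)
```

View pics/w0.png

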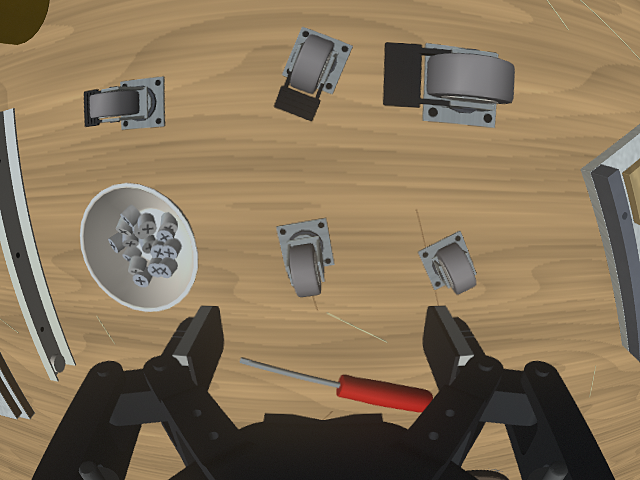

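View pics/t0.png

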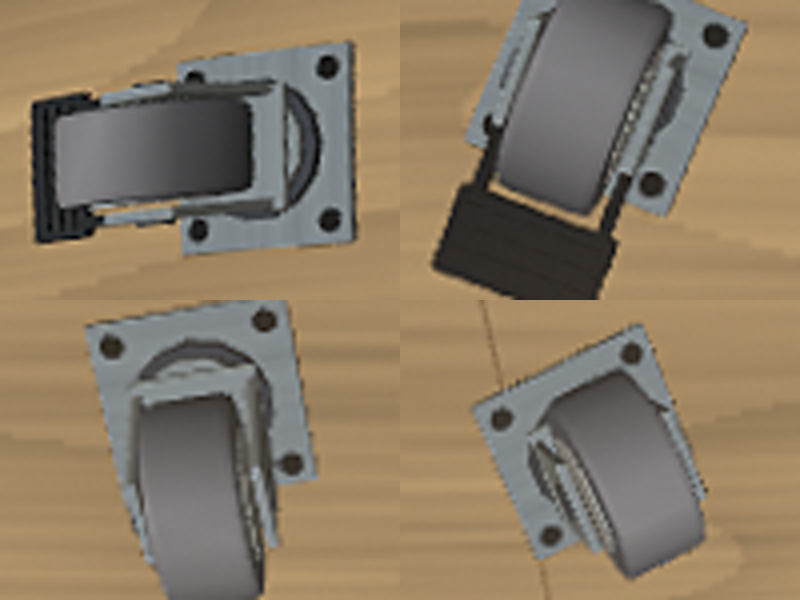

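View pics/t3.png

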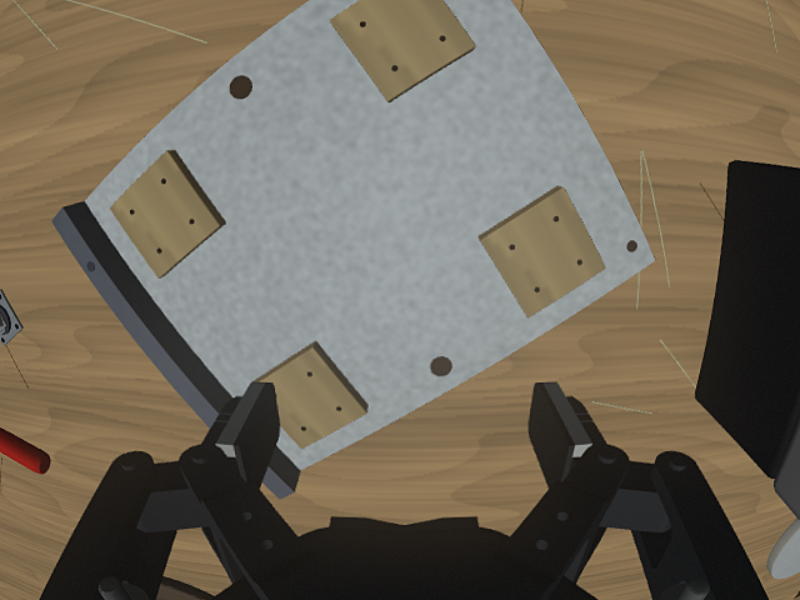

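The fisheye pictures show all four castors and all the blocks, plus dark screw holes on the plates and blocks. I'll fit the panel to the block holes and each castor to its plate holes and corners, over two views each.

```bash
cat > fit.py <<'E'
from h import *
import pickle
W=[pickle.load(open(f"w{i}.pkl","rb")) for i in range(4)]
def dark(c,uv,r=4):
    g=cv2.cvtColor(c["pixels"],cv2.COLOR_RGB2GRAY).astype(float); u,v=np.round(uv).astype(int)
    if not(r<=u<640-r and r<=v<480-r): return None
    for _ in range(3):
        p=g[v-r:v+r+1,u-r:u+r+1]; w=np.clip(np.median(p)-25-p,0,None)
        if w.sum()<60: return None
        yy,xx=np.mgrid[-r:r+1,-r:r+1]; q=np.array([u+(w*xx).sum()/w.sum(),v+(w*yy).sum()/w.sum()]); u,v=np.round(q).astype(int)
        if not(r<=u<640-r and r<=v<480-r): return None
    return q
def sq(h): return np.array([[1,1],[1,-1],[-1,-1],[-1,1]])*h
def T(p,L): c,s=np.cos(p[3]),np.sin(p[3]); return np.c_[L@np.array([[c,s],[-s,c]])+p[:2],np.full(len(L),p[2])]
E
cat > fitp.py <<'E'
from fit import *
B=np.array([[0,78],[0,-78],[184,78],[184,-78]])
# panel frame origin midway between the front blocks
def holes(p,h): return T(p,np.vstack([b+sq(h) for b in B]))
seen={(163,181),(192,221),(159,250),(132,211),(556,218),(579,262),(537,289),(512,246),(362,24),(442,38),(394,68),(309,374),(339,408),(304,428)}
S=[(W[3],np.array(s)/1.25) for s in seen]
S=[(c,dark(c,s,3)) for c,s in S if dark(c,s,3) is not None]
P=np.array([461,-185,28,-.955]);h=16.
def nn(x):
    H=holes(x[:4],x[4]);r=[]
    for c in W[2:]:
        o=[s for k,s in S if k is c]
        if o:
            pr=proj(c,H); r+=[(pr-s)[np.argmin(np.linalg.norm(pr-s,axis=1))] for s in o]
    return np.concatenate(r)
x=least_squares(nn,[*P,h],x_scale=[10,10,10,.1,3],loss="soft_l1").x; print(x.round(3),np.abs(nn(x)).max())
for it in range(3):
    S=[]
    for c in W[2:]:
        for q in proj(c,holes(x[:4],x[4])):
            d=dark(c,q,4)
            if d is not None and np.linalg.norm(d-q)<4: S.append((c,d))
    f=least_squares(nn,x,x_scale=[10,10,10,.1,3],loss="soft_l1",f_scale=.5); x=f.x
    print(len(S),x.round(3),"rms",np.sqrt((nn(x)**2).mean()).round(2),[sum(k is c for k,_ in S) for c in W[2:]])
Q=T(x[:4],B); print(Q.round(1)); np.save("panel.npy",x)
E
cat > fitc.py <<'E'
from fit import *
C={"b2":((76,66),[(353,41),(356,239),(184,254),(180,65)],[(328,66),(330,219),(199,230)],(578,350)),
 "b1":((266,40),[(347,22),(270,214),(67,145)],[(315,36),(251,184)],(592,195)),
 "p1":((255,220),[(86,25),(317,178)],[(111,47),(264,20),(292,164)],(447,203)),
 "p2":((400,225),[(72,107),(243,25),(141,258)],[(101,119),(231,54),(150,235)],(440,80))}
h=16.; 
for n,(o,cor,hol,g) in C.items():
    cor=[np.array(a)/4+o-.375 for a in cor]; hol=[dark(W[0],np.array(a)/4+o-.375,3) for a in hol]
    m=[(W[0],a,21) for a in cor]+[(W[0],a,None) for a in hol if a is not None]
    def res(x,m):
        r=[]
        for c,a,k in m:
            pr=proj(c,T(x[:4],sq(k or x[4]))); r.append((pr-a)[np.argmin(np.linalg.norm(pr-a,axis=1))]*(1 if k is None else .7))
        return np.concatenate(r+[[(x[4]-16)*.01,(x[2]-3)*.01]])
    best=min((least_squares(res,[*onz(W[0],np.mean(cor,0),3)[:2],3,y,15.5],args=(m,),x_scale=[10,10,5,.1,2],loss="soft_l1") for y in np.arange(0,1.5,.2)),key=lambda f:f.cost); x=best.x
    print(n,x.round(2),np.sqrt((best.fun**2).mean()).round(2))
    for it in range(3):
        m2=list(m)
        for c in W[:2]:
            for q in proj(c,T(x[:4],sq(x[4]))):
                d=dark(c,q,3)
                if c is W[1] and d is not None and np.linalg.norm(d-q)<2.5: m2.append((c,d,None))
        f=least_squares(res,x,args=(m2,),x_scale=[10,10,5,.1,2],loss="soft_l1",f_scale=.5); x=f.x
    print("  2 views",len(m2)-len(m),x.round(3),"rms",np.sqrt((f.fun**2).mean()).round(2), "rmax",np.abs(f.fun).max().round(1)); np.save(n+".npy",x)
E
python3 fitp.py; python3 fitc.py
```

```text
[ 459.905 -179.705   28.248   -0.977   15.997] 0.15685767783224946
26 [ 459.928 -179.674   28.17    -0.977   15.998] rms 0.08 [12, 14]
26 [ 459.928 -179.674   28.17    -0.977   15.998] rms 0.08 [12, 14]
26 [ 459.928 -179.674   28.17    -0.977   15.998] rms 0.08 [12, 14]
[[ 524.6 -136.    28.2]
 [ 395.3 -223.3   28.2]
 [ 627.6 -288.5   28.2]
 [ 498.3 -375.8   28.2]]
b2 [ 5.7988e+02  3.4273e+02 -9.4000e-01 -2.0000e-02  1.6130e+01] 0.34
  2 views 1 [ 5.79750e+02  3.41878e+02  5.51000e-01 -2.00000e-02  1.59650e+01] rms 0.33 rmax 0.6
b1 [605.74 194.89  -2.39   1.22  16.  ] 0.12
  2 views 2 [6.05337e+02 1.94609e+02 4.00000e-01 1.20100e+00 1.69080e+01] rms 0.37 rmax 0.7
p1 [453.65 205.09  -0.84   1.74  16.1 ] 0.18
  2 views 3 [454.329 204.943   1.327   1.745  15.991] rms 0.19 rmax 0.4
p2 [438.73  79.25  -1.33   0.48  16.25] 0.22
  2 views 3 [440.212  80.561   2.367   0.483  16.045] rms 0.22 rmax 0.7
```

```bash
sed -e 's/\[\[(x\[4\]-16)\*.01,(x\[2\]-3)\*.01\]\]/[[(x[4]-16)*5,(x[2]-3)*1]]/' fitc.py > fitc2.py; python3 fitc2.py | grep 2; python3 - <<'E'
from fit import *
for uv in [(384,43),(384,105),(385,75),(421,106),(421,44)]: print(uv,onz(W[0],uv,45).round(1),onz(W[0],uv,30).round(1))
E
python3 - <<'E'
import cv2,numpy as np
A=cv2.imread("pics/w1.png");T=[cv2.resize(A[y:y+75,x:x+100],None,fx=4,fy=4,interpolation=cv2.INTER_CUBIC) for x,y in [(140,60),(345,40),(320,220),(470,225)]]
cv2.imwrite("pics/t1.png",np.vstack([np.hstack(T[:2]),np.hstack(T[2:])]))
E
```

```text
b2 [ 5.7968e+02  3.4076e+02  2.9000e+00 -2.0000e-02  1.5980e+01] 0.37
  2 views 1 [ 5.79620e+02  3.40578e+02  2.95500e+00 -2.20000e-02  1.59620e+01] rms 0.38 rmax 0.6
b1 [ 6.0515e+02  1.9489e+02  2.8900e+00 -3.6000e-01  1.6000e+01] 0.3
  2 views 2 [ 6.04811e+02  1.94618e+02  3.02300e+00 -3.68000e-01  1.60590e+01] rms 0.57 rmax 1.3
p1 [4.5504e+02 2.0496e+02 2.9300e+00 1.7000e-01 1.5990e+01] 0.24
  2 views 3 [4.54887e+02 2.05046e+02 2.88600e+00 1.74000e-01 1.59860e+01] rms 0.22 rmax 0.5
p2 [440.51  80.82   2.94   0.48  16.01] 0.26
  2 views 3 [440.456  80.825   2.956   0.483  16.005] rms 0.23 rmax 0.7
(384, 43) [611.6 150.6  45. ] [614.5 148.2  30. ]
(384, 105) [569.4 150.2  45. ] [569.7 147.8  30. ]
(385, 75) [589.7 149.8  45. ] [591.2 147.4  30. ]
(421, 106) [570. 125.  45.] [570.4 121.   30. ]
(421, 44) [612.8 125.5  45. ] [615.8 121.6  30. ]
```

View pics/t1.png

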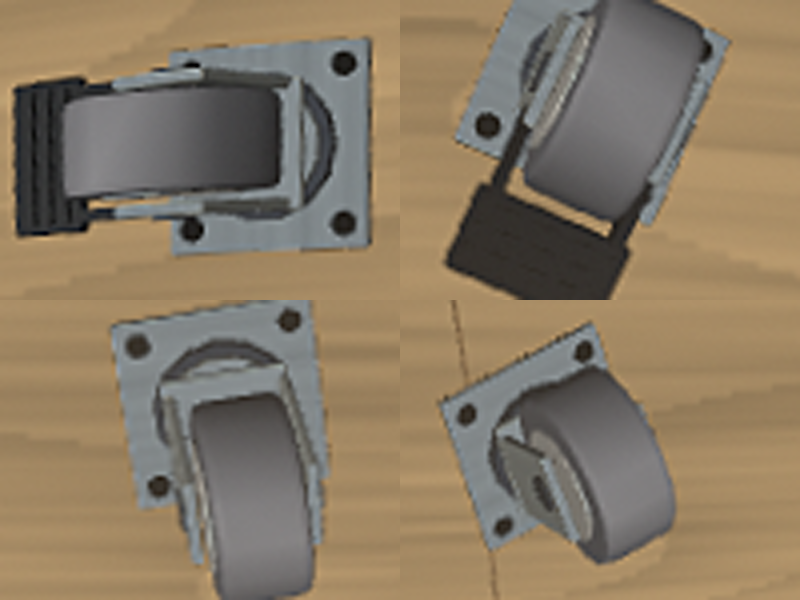

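```bash
cat > pp.py <<'E'
from h import *
YAW={"b2":(np.pi/2,),"b1":(2.77,),"p1":(-2.97,),"p2":(-2.68,)}
GX,GZ=4.,10.
wrap=lambda a:(a+np.pi)%(2*np.pi)-np.pi
def pose(p,yaw,sg,z): return np.array([p[0]+GX*np.cos(yaw),p[1]+GX*np.sin(yaw),z]),R(yaw+sg*np.pi/2)
def q6(p,yaw,sg): return wrap(yaw+sg*np.pi/2+np.pi-np.arctan2(p[1],p[0]))
def run(n,blk,kset=(0,2)):
    x=np.load(n+".npy"); yaw=x[3]+np.pi/2*np.round((YAW[n][0]-x[3])/(np.pi/2))
    P=np.load("panel.npy"); B=np.array([[0,78],[0,-78],[184,78],[184,-78]])[blk]; c,s=np.cos(P[3]),np.sin(P[3])
    b=P[:2]+[c*B[0]-s*B[1],s*B[0]+c*B[1]]
    opt=[(max(abs(q6(x,yaw,sg)),abs(q6(b,P[3]+k*np.pi/2,sg)))+.2*abs(q6(x,yaw,sg)-q6(b,P[3]+k*np.pi/2,sg)),sg,P[3]+k*np.pi/2) for sg in(1,-1) for k in kset]
    _,sg,by=min(opt); print(n,x[:2].round(1),"yaw",round(yaw,3),"->",b.round(1),round(by,3),"q6",round(q6(x,yaw,sg),2),round(q6(b,by,sg),2))
    p,r=pose(x,yaw,sg,130); movep(p,r); set_gripper(42,30)
    p[2]=40; move_linear(p,200); p[2]=GZ; move_linear(p,80)
    set_gripper(10,40); print("gap",current_finger_gap(),"F",current_grasp_force())
    p[2]=130; move_linear(p,200); print("gap up",current_finger_gap())
    if current_finger_gap()<20: return
    p,r=pose(b,by,sg,130); movep(p,r); p[2]=GZ+P[2]+8; move_linear(p,200)
    p[2]=GZ+P[2]+.3; move_linear(p,40); print("ft",np.round(current_ft_force(),1))
    set_gripper(42); p[2]=130; move_linear(p,200); print("t",current_time_s())
    np.save(f"place_{n}.npy",[*b,by])
E
python3 -c "
from pp import *
run('p2',3,(0,1,2,3))"
```

```text
p2 [440.5  80.8] yaw -2.659 -> [ 498.3 -375.8] 3.736 q6 -1.27 -0.33
gap 25.105258722054316 F 39.694579895585775
gap up 25.627965721047303
ft [ 0.6 -0.5 -1. ]
t 16.2083
```

```bash
python3 - <<'E'
from h import *
movep((480,-290,150),R(-np.pi/2)); dwell(.2); c=cam("wrist"); save(c,"w4.pkl")
P=np.load("panel.npy"); x=np.load("place_p2.npy")
u,v=proj(c,[[*x[:2],31]])[0].astype(int); print(u,v)
cv2.imwrite("pics/c4.png",cv2.resize(c["pixels"][v-60:v+60,u-75:u+75,::-1],None,fx=5,fy=5,interpolation=cv2.INTER_CUBIC))
print(u-75,v-60)
E
```

```text
437 204
362 144
```

View pics/c4.png

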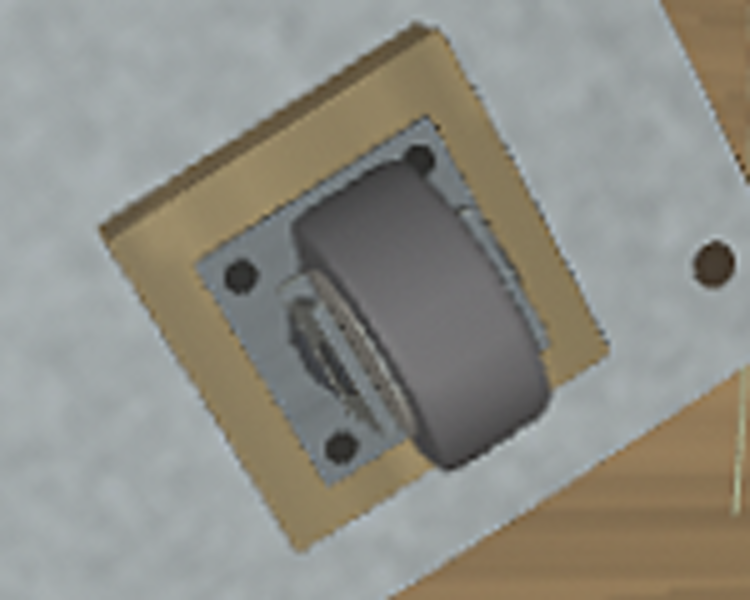

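The castor sits flat and square on its block, with the plate edges parallel to the block edges. I'll measure the offset from the holes at (241,277), (417,160) and (341,447) in the crop.

```bash
cat > chk.py <<'E'
from fit import *
def chk(cams,n,Z=31.2,lim=4.):
    x=np.load(f"place_{n}.npy"); P0=np.array([x[0],x[1],Z,x[2]])
    pts=[(c,d,i) for c in cams for i,q in enumerate(proj(c,T(P0,sq(16)))) for d in [dark(c,q,4)] if d is not None and np.linalg.norm(d-q)<lim]
    g=lambda p:np.concatenate([proj(c,T([p[0],p[1],Z,p[2]],sq(16)))[i]-d for c,d,i in pts])
    f=least_squares(g,x,loss="soft_l1",f_scale=.3,x_scale=[1,1,.03]); d=f.x-x; c,s=np.cos(x[2]),np.sin(x[2])
    print(n,len(pts),"offset castor frame",round(c*d[0]+s*d[1],2),round(-s*d[0]+c*d[1],2),"yaw deg",np.degrees(d[2]).round(2),"res",np.abs(f.fun).reshape(-1,2).max(1).round(2))
E
python3 - <<'E'
from chk import *
w=pickle.load(open("w4.pkl","rb")); chk([w],"p2")
for a,z in [((437,32),28.2),((300,552),28.2),((608,350),28.2),((108,240),28.2),((432,118),31.2),((330,485),31.2),((196,262),31.2)]:
    print(a,onz(w,np.array(a)/5+[362-.4,144-.4],z).round(1))
E
```

```text
p2 3 offset castor frame 0.5 0.22 yaw deg -0.05 res [0.15 0.16 0.62]
(437, 32) [ 539.3 -383.1   28.2]
(300, 552) [ 457.4 -367.8   28.2]
(608, 350) [ 491.  -416.4   28.2]
(108, 240) [ 506.7 -334.5   28.2]
(432, 118) [ 526.8 -382.1   31.2]
(330, 485) [ 469.7 -370.7   31.2]
(196, 262) [ 504.3 -347.2   31.2]
```

p2 is within 0.5 mm and 0.1°. Now the rest.

```bash
python3 - <<'E'
from chk import *
from pp import run
run('p1',2,(0,1,2,3)); run('b2',1); run('b1',0)
cs=[]
for i,p in enumerate([(480,-290,150),(430,-190,150)]):
    movep(p,R(-np.pi/2)); dwell(.2); c=cam("wrist"); save(c,f"w{5+i}.pkl"); cs.append(c); cv2.imwrite(f"pics/w{5+i}.png",c["pixels"][:,:,::-1])
for n in ["p2","p1","b2","b1"]:
    for c in cs:
        try: chk([c],n)
        except Exception as e: print(n,e)
print(current_time_s())
E
```

```text
p1 [454.9 205. ] yaw -2.967 -> [ 627.6 -288.5] 2.165 q6 1.32 1.03
gap 25.514268223521434 F 40.00279454573388
gap up 25.332858275229256
ft [ 0.4  0.9 -0.4]
t 26.4
b2 [579.6 340.6] yaw 1.549 -> [ 395.3 -223.3] 2.165 q6 -0.55 1.11
gap 25.456345431405452 F 39.95174391258843
gap up 25.57246803727027
ft [-0.5 -0.6 -1.2]
t 34.9917
b1 [604.8 194.6] yaw 2.773 -> [ 524.6 -136. ] 2.165 q6 0.89 0.85
gap 25.247521677645697 F 40.20058310439708
gap up 25.22052479368759
ft [-0.1 -0.7 -1.4]
t 42.1667
p2 3 offset castor frame 0.56 0.22 yaw deg -0.13 res [0.12 0.21 0.53]
p2 3 offset castor frame 0.31 0.25 yaw deg 0.15 res [0.24 0.11 1.95]
p1 2 offset castor frame 0.1 0.24 yaw deg -0.03 res [0.01 0.01]
p1 need at least one array to concatenate
b2 1 offset castor frame 0.12 0.15 yaw deg 0.23 res [0.]
b2 3 offset castor frame 0.17 0.17 yaw deg -0.06 res [0.12 0.23 0.08]
b1 3 offset castor frame -0.58 0.23 yaw deg -0.33 res [0.11 0.02 0.12]
b1 3 offset castor frame -0.53 0.18 yaw deg -0.03 res [0.09 0.26 0.12]
44.3667
```

```bash
python3 - <<'E'
from h import *
movep((480,220,200),R(-np.pi/2)); c=cam("top"); s=cam("side")
cv2.imwrite("pics/end.png",np.vstack([cv2.resize(c["pixels"][150:350,90:540,::-1],(800,356)),cv2.resize(s["pixels"][100:300,230:530,::-1],(366,244)).repeat(1,0) if 0 else np.pad(cv2.resize(s["pixels"][110:240,220:500,::-1],(517,240)),((0,0),(0,283),(0,0)))]))
E
```

```text
(no output)
```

View pics/w5.png

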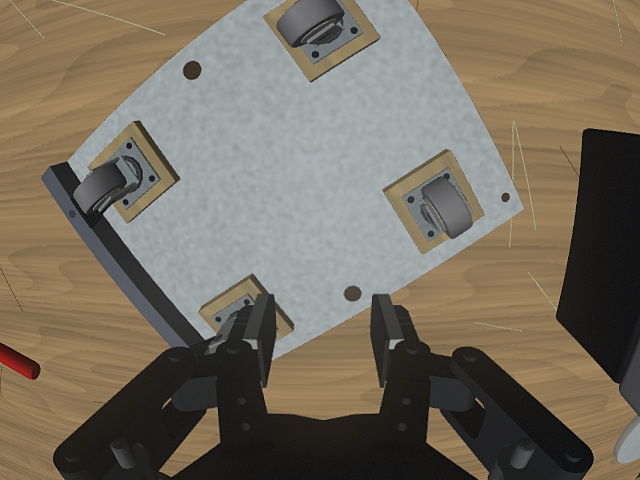

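View pics/end.png

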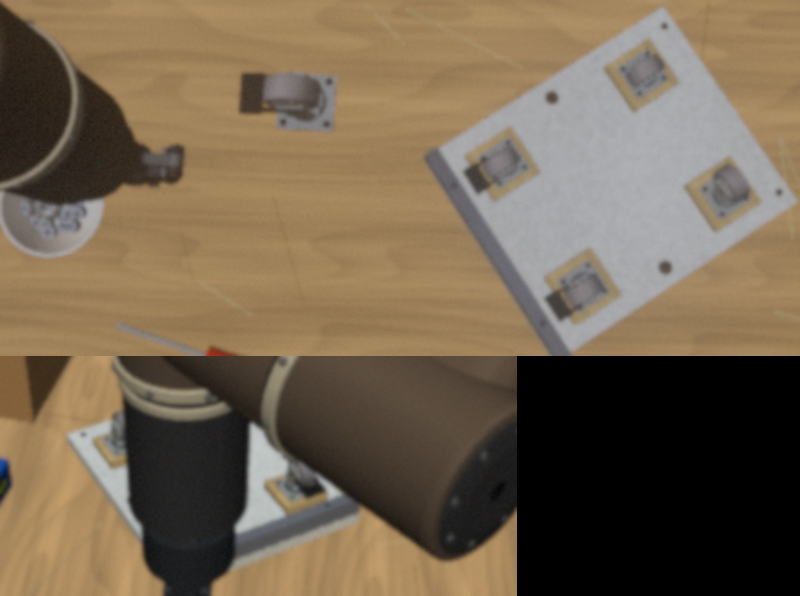

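The top view shows all four castors centred and square on their blocks, with the braked pair at the rail. The large castor and the bowl have not moved, and the arm is clear.

```bash
python3 -c "
from workcell import *
print(hand_in(),current_time_s())"
```

```text
the job is handed in; nothing more can be done
the job is handed in; nothing more can be done
```

All four small castors sit wheel up, flat and square on their blocks, each measured within about 0.6 mm of centre, with the braked pair by the front rail, the plain pair at the rear, and the large castor and bowl left alone; I handed the job in at roughly 46 of the 109 s.

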